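# Shift the hidden die shuttle of a lab press with its drive bar

## Robot

A 7-joint arm with a two-finger parallel gripper is mounted at the origin on the work surface. World frame = base frame: x ahead of the robot, y to its left, z up, the work surface at z = 0. Lengths are in m, angles in rad, forces in N, time in s.
With the tool pointing down it reaches from about 0.35 to 0.9 m from the base axis. Payload 19.9 kg.
Tool frame: the origin (TCP) lies at the very end of the fingers, on their centre line; the grasp point (between the pads) lies 19 mm behind it; z points along the fingers, y is the line along which they close (so a half turn about z gives the same grasp; the last joint's range is limited). The gripper opens to 94 mm and grips with 3 to 60 N. Pads are 16 mm wide; open, the fingers measure 119 mm over their backs; the gripper's body (75 mm by 177 mm) begins 78 mm behind the grasp point.
Start: joints at [-1.365, 0.417, -0.01, 1.614, 0.005, 1.111, -0.053], TCP at [0.153, 0.606, 0.205] pointing down, gripper open.
Joint ranges: [-2.81, 2.81], [-0.39, 2.02], [-1.27, 1.25], [0.06, 2.57], [-1.19, 4.33], [0.19, 2], [-2.82, 2.82]. Speed limits (rad/s): [1.89, 1.89, 2.39, 2.39, 3.01, 3.01, 3.01].

## Interface

Orientations are given as a unit quaternion [x, y, z, w].
In Python, from workcell import status, eyes, job gives the robot as it stands.
- The arm moves only by the shell command python3 -m crank 'ROWS' [OPENING]. ROWS is a JSON object whose one key "targets" holds a list of rows, each a list of 6 numbers: the shift along the tool's x, y, z in cm, then the turn, a rotation vector about the tool's x, y, z in rad. In form: {"targets": [[x, y, z, wx, wy, wz], ...]}. A call has 1 to 20 rows; each row shifts and turns the commanded pose from where the row before left it, along the tool's axes as they then stand; what a row does not reach is not made up. A row lasts 1/12 s, in which the tool goes at most 41.7 mm and 7.16 degrees, less where a joint would pass 70% of its speed; a pose out of reach is approached as far as the arm can. A call with a gripper value outside its range is refused whole. OPENING is the finger opening in cm, from 0 to 9.4, set as the call begins (- or left out, the last holds). The fingers move at their own pace and stop on an object; the grip force is fixed at half the most. Time passes only in rows, so rows that do not move let the fingers close. It gives the time, the measured TCP pose, the force, the opening and the grip force at its end, in the units of the state.
- status.get_obs(): the state, without advancing time (a new reading comes with each control period).
- eyes.capture(name): name is "scene" or "top" or "wrist"; returns a dict with "img" (420x560x3 uint8, red, green, blue), "range_z" (420x560 float32, m along the optical axis (not along the pixel's ray), 0 where there is no reading), "fx", "fy", "cx", "cy" (pixels), "dist" ([k1, k2, p1, p2, k3] as OpenCV has them; the pictures are not rectified), "R" (3x3) and "t" (3): a world point X has camera coordinates R X + t; the wrist camera has in their place "hand_eye" (4x4, takes a point from camera to tool coordinates, whose origin is the TCP and whose axes are the flange's). Camera axes: x right, y down, z forward; pixel columns grow to the right and rows downward; lengths in m; the calibration is good to about 2 mm. A picture is of the moment at which its call begins: read the wrist's pose just before it.
- job.close_job(): hands the job in; it is judged then, once.
The state is a dict: "time": time; "q": joint angles; "joint_velocities": joint speeds; "effort": joint torques, N m; "tool_pos": TCP position; "tool_rot": TCP orientation; "ft_force": force on the tool from outside, world axes, zero at the start; "wrist_torque": the same for the moment, N m; "finger_gap": finger opening in m; "gripper_force": force on a finger pad.
Only numpy, scipy, OpenCV 4.12 (cv2) and the standard library are available. Lean on these libraries where they do the work, as an engineer would, in place of code of your own. Each camera call takes 0.05 s, during which the arm holds its last target. There are 200 camera calls.

## Task

Draw the square drive bar out of its holster by the bare end, lay it down on the white pad, let go, and take it again by its black handle. Feel with its tip along the hidden shuttle face behind the press's front window for the socket, push the bar fully home in it, then use it to slide the shuttle all the way to its stop at the end where the press columns stand. Leave the bar in the socket and let go of it, and do not knock the mortar, the glass tube or the jar about.

Things in the scene. Friction and masses are not known exactly. Their poses are not given: they have to be found in the camera images.
- bar: Drive bar, 180 mm long, about 160 g: bare steel, 16 mm square, tapering over its last 10 mm to a round tip 9 mm across; at the other end a black flat handle 24 mm wide, 16 mm high, 70 mm long (x = -90 to -20 mm). Origin: middle of its underside, 90 mm from either end; x along the bar to the tip, z up. It starts lying level in the holster, only the front 70 mm (tip end) showing.
- bar_tip (a point): Centre of the bar's tip, 90 mm along the bar's x from its origin and 8 mm above its underside. Axes as the bar's.
- holster: Fixed grey plastic holster, a block 125 long, 45 wide, 58 mm high, with a level tunnel 29 wide and 21 mm high whose floor is 30 mm above the bench. Origin: on the bench below the tunnel's mouth; x points out of the mouth (draw the bar out along +x by 120 mm or more before lifting); closed at the rear.
- pad: Fixed white pad on the bench, 130 x 250 mm (x, y), 3 mm thick, kept clear for laying the bar down, its long side along y. Origin: centre of its underside.
- press: Grey press base, fixed, 340 wide (y), 144 deep, 105 mm high. Origin: on the bench, middle of its front panel's outer face; x points into the press, y along the panel to the end with the columns, z up. Two steel columns with a crosshead stand on its roof, 85 mm back, at y = 35 and 145 mm. Inside it a steel shuttle slides along y; it takes about 8 N to move and stays where left.
- window (a point): Middle of the window in the press's front panel, 68 mm up, on the outer face, axes as the press's. Window 130 wide (y -65 to 65 mm), 24 high, panel 6 mm thick. 15 mm in from the outer face is the flat face of the shuttle, filling the window at every position. It has one socket, 22 x 22 mm, 40 mm deep, centred at this height; it cannot be seen and starts anywhere from y = -35 to 10 mm.
- stop (a point): Where the bar's tip is when the bar is fully home in the socket and the shuttle is at its stop: 55 mm in from the front panel's outer face, 45 mm from the window's middle towards the columns (+y), 68 mm above the bench. Axes as the press's.
- mortar: White bowl-shaped mortar, 94 mm across, 50 mm high, loose, not to be disturbed. Origin: centre of its underside.
- glass_tube: Upright open glass tube, 72 mm across, 85 mm high, loose, not to be disturbed. Origin: centre of its underside.
- bottle: White jar with a red cap, 52 mm across, 95 mm high, loose, not to be disturbed. Origin: centre of its underside.
Things that resemble listed ones, but are neither listed nor needed, are in the scene too. Of the things shaped like the bar, the steel one is meant.

How it is judged:
On the way, in this order (a step that is already met when the one before it is completed fails the run):
1. the bar lies on the white pad, let go (z of bar in the frame of pad below 0.012 m and contact force between the fingers and bar below 0.05 N and x of bar in the frame of pad between -0.085 and 0.085 m and y of bar in the frame of pad between -0.145 and 0.145 m), for 0.1 s.
2. the bar is fully home in the shuttle's hidden socket (x of bar_tip in the frame of window between 0.05 and 0.065 m and z of bar_tip in the frame of window between -0.015 and 0.015 m and angle between the x axis of bar and the x axis of window, either way round below 0.2 rad), for 0.1 s.
3. the shuttle has been slid to its stop with the bar in it (all of step 2 and y of bar_tip in the frame of window between 0.039 and 0.065 m), for 0.2 s.
At the end, for the whole second after the job is handed in: The bar rests in the socket, let go: its tip 50 to 65 mm in from the panel's outer face, within 15 mm of the window's mid height, the bar within 0.2 rad of square to the panel, and the tip at y 39 to 65 mm of the window (the shuttle within about 6 mm of its stop), the bar at rest (all of step 3 and linear speed of bar below 0.02 m/s); the robot touches nothing.
It fails at once if the mortar is moved by more than 30 mm (distance of mortar from where it was at the start of the episode above 0.03 m).
It fails at once if the glass tube is moved by more than 30 mm (distance of glass_tube from where it was at the start of the episode above 0.03 m).
It fails at once if the jar is moved by more than 30 mm (distance of bottle from where it was at the start of the episode above 0.03 m).
It also fails if it takes over 64 s, if anything falls off the work surface, if the arm or the gripper's body presses on something with over 40 N, if the wrist force passes 120 N, or if a joint passes its speed limit or range.

## Working session

There is one attempt and no reset: what is moved stays moved. The work goes in short steps, Python scripts to look and compute and a shell command to move; the robot and the scene stay as the last step left them, time stands still between calls to the robot, and variables do not carry over. Pictures are saved under pics/ and viewed, at most 10 in all, crops included, and the job is handed in when it is done.

```bash
mkdir -p pics; cat > h.py <<'E'
import numpy as np, cv2
from scipy.spatial.transform import Rotation as Rn
from workcell import status, eyes, job
def cloud(name):
    s=status.get_obs(); c=eyes.capture(name)
    z=c["range_z"]; H,W=z.shape
    K=np.array([[c["fx"],0,c["cx"]],[0,c["fy"],c["cy"]],[0,0,1]])
    v,u=np.mgrid[:H,:W]
    n=cv2.undistortPoints(np.stack([u,v],-1).reshape(-1,1,2).astype(np.float64),K,np.array(c["dist"],float)).reshape(H,W,2)
    P=np.dstack([n[...,0]*z,n[...,1]*z,z])
    if "R" in c: X=(P-np.array(c["t"]).reshape(3))@np.array(c["R"])
    else:
        T=np.array(c["hand_eye"]); X=P@T[:3,:3].T+T[:3,3]
        X=X@Rn.from_quat(s["tool_rot"]).as_matrix().T+np.array(s["tool_pos"])
    X[z==0]=np.nan
    return c["img"],X
def save(fn,img): cv2.imwrite(fn,img[...,::-1])
E
python3 - <<'E'
from h import *
for n in("scene","top"):
    i,X=cloud(n); np.savez(f"{n}.npz",i=i,X=X); save(f"pics/{n}.png",i)
s=status.get_obs(); print(s); print(Rn.from_quat(s["tool_rot"]).as_matrix().round(3))
E
```

```text
{'time': 0.1, 'q': array([-1.3654798 ,  0.41791284, -0.01028758,  1.6140965 ,  0.00471333,
        1.1107062 , -0.05297105]), 'joint_velocities': array([-0.00019129, -0.00097415,  0.00012508, -0.00089656,  0.00035365,
       -0.00169287,  0.00017988]), 'effort': array([ 3.63505940e-03, -8.52591276e+01,  6.41145799e-01, -4.26699865e+01,
       -4.88088001e-02,  1.63841655e-02,  1.00422751e-04]), 'tool_pos': array([0.15264065, 0.60572885, 0.20489617]), 'tool_rot': array([ 1.23081001e-01,  9.92396476e-01, -5.49710965e-04, -1.58665907e-05]), 'ft_force': array([0.75768   , 1.22369078, 0.09428519]), 'wrist_torque': array([-0.00212003, -0.02209502,  0.01341317]), 'gripper_force': 0.0, 'finger_gap': 0.09388657613407554}
[[-0.97   0.244 -0.   ]
 [ 0.244  0.97  -0.001]
 [-0.    -0.001 -1.   ]]
```

View pics/scene.png

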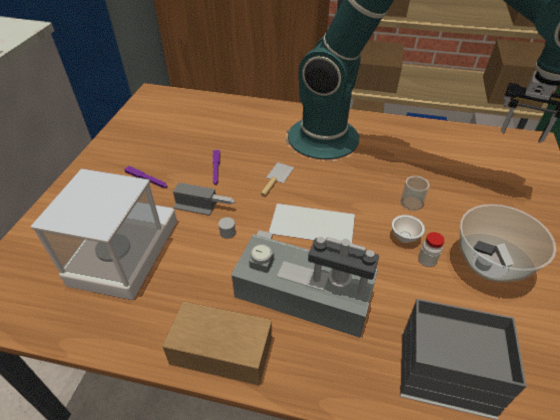

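View pics/top.png

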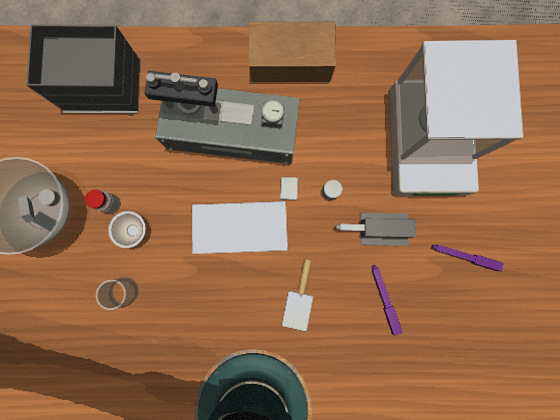

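The scene and top views agree. In the top picture the holster is at about (390,229) with the bare bar pointing left (tip at 337,228), and the pad is at (240,228). The press front edge runs (160,145)-(295,162), with its columns at the left end. The mortar, tube and jar are far left.

```bash
python3 - <<'E'
from h import *
d=np.load("top.npz"); X=d["X"]; I=d["i"]
def p(u,v): return X[v,u].round(3)
for n,u,v in [("bar tip",341,228),("bar",350,228),("bar",357,229),("hol",365,228),("hol",410,229),("holside",385,216),("hol",385,240),("post",289,188),("cap",333,190),("mortar",110,230),("crosshd",175,82),("crosshdL",150,80),("crosshdR",213,92),("roofL",165,122),("roofR",295,150),("desk",300,240)]: print(n,p(u,v))
def rect(m,name):
    n,l,st,_=cv2.connectedComponentsWithStats(m.astype(np.uint8)); k=1+st[1:,4].argmax(); m=l==k
    q=X[m][:,:2].astype(np.float32); r=cv2.minAreaRect(q); print(name,m.sum(),np.round(r[0],4),np.round(r[1],4),r[2],"z",np.nanmedian(X[m][:,2]).round(4), "box",cv2.boxPoints(r).round(3).tolist())
v,u=np.mgrid[:420,:560]; Z=X[...,2]; br=I.min(-1)
ok=~np.isnan(Z)
rect(ok&(br>150)&(u>180)&(u<296)&(v>195)&(v<260)&(Z<.03),"pad")
rect(ok&(Z>.052)&(Z<.065)&(u>350)&(u<425)&(v>205)&(v<250),"holster top")
rect(ok&(Z>.034)&(Z<.054)&(u>330)&(u<362)&(v>220)&(v<236),"bar")
rect(ok&(Z>.095)&(Z<.112)&(u>150)&(u<305)&(v>80)&(v<165),"press roof")
d=np.load("scene.npz"); Xs=d["X"]
for n,uu,vv in [("bar",225,200),("holster",195,198),("pad",310,222),("cap",227,222)]: print("scene",n,Xs[vv,uu].round(3))
c=I[130:245,150:420]; save("pics/c1.png",cv2.resize(c,None,fx=2.9,fy=2.9,interpolation=cv2.INTER_CUBIC))
E
```

```text
bar tip [ 0.451 -0.225  0.047]
bar [ 0.45  -0.248  0.047]
bar [ 0.448 -0.266  0.046]
hol [ 0.451 -0.286  0.045]
hol [ 0.447 -0.394  0.06 ]
holside [ 0.485 -0.349  0.007]
hol [ 0.422 -0.347  0.003]
post [ 0.56  -0.095  0.012]
cap [ 0.548 -0.207  0.044]
mortar [0.446 0.357 0.05 ]
crosshd [0.734 0.146 0.266]
crosshdL [0.744 0.201 0.254]
crosshdR [0.73  0.074 0.228]
roofL [0.708 0.212 0.105]
roofR [ 0.666 -0.113  0.001]
desk [ 0.422 -0.124  0.001]
pad 4615 [0.4567 0.0374] [0.1305 0.2509] 1.994663119316101 z 0.0033 box [[0.3869999945163727, 0.16099999845027924], [0.3959999978542328, -0.09000000357627869], [0.5260000228881836, -0.0860000029206276], [0.5180000066757202, 0.16500000655651093]]
holster top 905 [ 0.4502 -0.346 ] [0.1245 0.0455] 89.46540069580078 z 0.0581 box [[0.4269999861717224, -0.40799999237060547], [0.47200000286102295, -0.40799999237060547], [0.4740000069141388, -0.2840000092983246], [0.42800000309944153, -0.2840000092983246]]
bar 160 [ 0.4531 -0.2447] [0.0637 0.0157] 89.77725982666016 z 0.0456 box [[0.4449999928474426, -0.2770000100135803], [0.460999995470047, -0.2770000100135803], [0.460999995470047, -0.21299999952316284], [0.4449999928474426, -0.21299999952316284]]
press roof 6004 [0.7207 0.059 ] [0.3391 0.1453] 82.96280670166016 z 0.1055 box [[0.628000020980835, -0.10000000149011612], [0.7720000147819519, -0.11800000071525574], [0.8140000104904175, 0.21799999475479126], [0.6690000295639038, 0.23600000143051147]]
scene bar [ 0.459 -0.238  0.042]
scene holster [ 0.473 -0.332  0.043]
scene pad [0.457 0.033 0.005]
scene cap [ 0.547 -0.204  0.04 ]
```

View pics/c1.png

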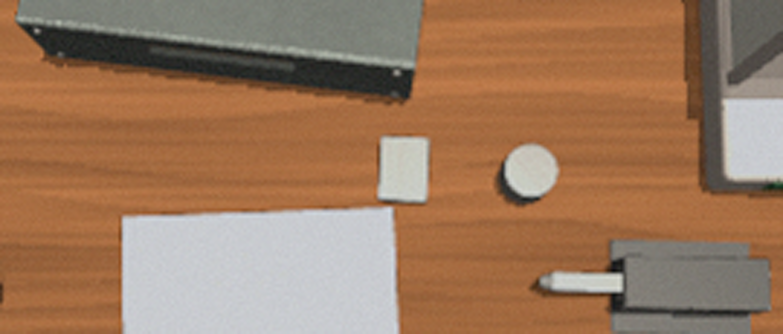

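Everything checks out: pad z is 3.3 mm, holster top is 58 mm and 125x45, roof is 105 mm, and the bar top is 46 mm. The window is at about (0.649, 0.068, 0.068) with the press yawed about 6.9° clockwise, and the bar lies at x≈0.452 with its tip at y≈-0.214. Moving now.

```bash
python3 -m crank '{"targets": [[-2.64,-2.69,0,0,0,0],[-2.64,-2.69,0,0,0,0],[-2.64,-2.69,0,0,0,0],[-2.64,-2.69,0,0,0,0],[-2.64,-2.69,0,0,0,0],[-2.64,-2.69,0,0,0,0],[-2.64,-2.69,0,0,0,0],[-2.64,-2.69,0,0,0,0],[-2.64,-2.69,0,0,0,0],[-2.64,-2.69,0,0,0,0],[-2.64,-2.69,0,0,0,0],[-2.64,-2.69,0,0,0,0],[-2.64,-2.69,0,0,0,0],[-2.64,-2.69,0,0,0,0]]}' 6
python3 -m crank '{"targets": [[0,0,0,0,0,0.12],[0,0,0,0,0,0.12],[0,0,0,0,0,0.12],[0,0,0,0,0,0.12],[0,0,0,0,0,0.12],[0,0,0,0,0,0.12],[0,0,0,0,0,0.12],[0,0,0,0,0,0.12],[0,0,0,0,0,0.12],[0,0,0,0,0,0.12],[0,0,0,0,0,0.124],[0,0,0,0,0,0]]}'
python3 -c "
from h import *
s=status.get_obs();print(s['tool_pos'],Rn.from_quat(s['tool_rot']).as_matrix().round(3),s['q'].round(2))"
```

```text
time: 1.27
tool_pos: [0.4195, 0.1488, 0.2056]
tool_rot: [0.123, 0.992, 0.0, 0.0]
ft_force: [1.2, 1.5, -0.0]
finger_gap: 0.0601
gripper_force: 0.0
time: 2.27
tool_pos: [0.4189, 0.1505, 0.2053]
tool_rot: [0.709, 0.705, -0.0, 0.0]
ft_force: [-0.1, 0.1, 0.3]
finger_gap: 0.0596
gripper_force: 0.0
[0.41893073 0.15050784 0.20532774] [[ 0.007  1.    -0.   ]
 [ 1.    -0.007 -0.   ]
 [-0.    -0.    -1.   ]] [-0.81  0.09  0.42  2.05 -0.04  1.01 -0.37]
```

```bash
python3 -m crank '{"targets": [[-3.58,0.3,0,0,0,0],[-3.58,0.3,0,0,0,0],[-3.58,0.3,0,0,0,0],[-3.58,0.3,0,0,0,0],[-3.58,0.3,0,0,0,0],[-3.58,0.3,0,0,0,0],[-3.58,0.3,0,0,0,0],[-3.58,0.3,0,0,0,0],[-3.58,0.3,0,0,0,0],[-3.58,0.3,0,0,0,0],[-3.58,0.3,0,0,0,0],[0,0,2.5,0,0,0],[0,0,2.5,0,0,0],[0,0,2.5,0,0,0],[0,0,2.5,0,0,0],[0,0,0,0,0,0]]}'
python3 - <<'E'
from h import *
s=status.get_obs();print(s['tool_pos'],s['q'].round(2))
i,X=cloud("wrist"); Z=X[...,2]; save("pics/w1.png",i)
m=(Z>.036)&(Z<.052)&(X[...,0]>.43)&(X[...,0]<.475)&(X[...,1]>-.30)&(X[...,1]<-.19)
print(m.sum(),cv2.minAreaRect(X[m][:,:2].astype(np.float32)),np.median(X[m][:,2]))
E
```

```text
time: 3.6
tool_pos: [0.45, -0.2423, 0.1018]
tool_rot: [0.706, 0.709, -0.001, -0.002]
ft_force: [-0.8, -0.2, -0.5]
finger_gap: 0.0599
gripper_force: 0.0
[ 0.44997657 -0.24227187  0.10180565] [-0.12  0.42  0.68  2.   -0.35  0.84  0.76]
1841 ((0.4516727030277252, -0.2491348385810852), (0.04428033158183098, 0.0746978223323822), 1.686274766921997) 0.04516036962864501
```

View pics/w1.png

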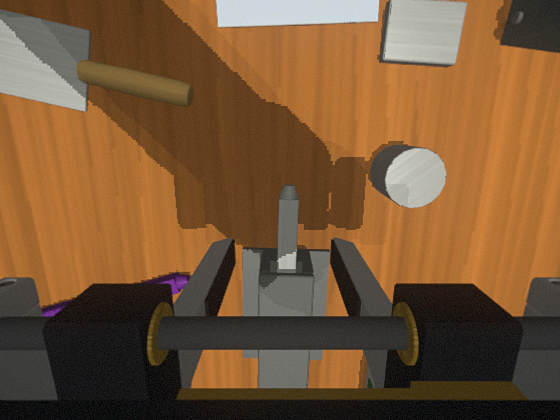

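The picture shows the bar's tip at (288,190), centred between the finger tips (235 and 332,240), with the holster mouth at about (285,265) clear of the fingers. Descending and gripping.

```bash
python3 -m crank '{"targets": [[-0.6,0.2,0,0,0,0],[0,0,2,0,0,0],[0,0,2,0,0,0],[0,0,2,0,0,0],[0,0,1.28,0,0,0],[0,0,0,0,0,0],[0,0,0,0,0,0]]}'
python3 -m crank '{"targets": [[0,0,0,0,0,0],[0,0,0,0,0,0],[0,0,0,0,0,0],[0,0,0,0,0,0],[0,0,0,0,0,0],[0,0,0,0,0,0]]}' 0.5
```

```text
time: 4.23
tool_pos: [0.4545, -0.2497, 0.0336]
tool_rot: [0.707, 0.707, 0.0, 0.0]
ft_force: [-0.2, 0.3, 0.4]
finger_gap: 0.0599
gripper_force: 0.0
time: 4.73
tool_pos: [0.4542, -0.2492, 0.0329]
tool_rot: [0.707, 0.707, 0.0, 0.0]
ft_force: [0.1, -0.5, 0.0]
finger_gap: 0.0235
gripper_force: 0.0
```

```bash
python3 -m crank '{"targets": [[0,-0.2,0.35,0,0,0],[0,0,0,0,0,0],[0,0,0,0,0,0]]}' 3
python3 -m crank '{"targets": [[0,0,0,0,0,0],[0,0,0,0,0,0],[0,0,0,0,0,0],[0,0,0,0,0,0],[0,0,0,0,0,0],[0,0,0,0,0,0],[0,0,0,0,0,0],[0,0,0,0,0,0]]}' 0.5
```

```text
time: 4.98
tool_pos: [0.4518, -0.2492, 0.0289]
tool_rot: [0.707, 0.707, -0.0, -0.0]
ft_force: [-0.5, 0.4, -0.1]
finger_gap: 0.0297
gripper_force: 0.0
time: 5.65
tool_pos: [0.4521, -0.2493, 0.0292]
tool_rot: [0.707, 0.707, -0.0, 0.0]
ft_force: [0.7, 0.4, -0.6]
finger_gap: 0.0155
gripper_force: 30.0
```

```bash
python3 -m crank '{"targets": [[1.5,0,0,0,0,0],[1.5,0,0,0,0,0],[1.5,0,0,0,0,0],[1.5,0,0,0,0,0],[1.5,0,0,0,0,0],[1.5,0,0,0,0,0],[1.5,0,0,0,0,0],[1.5,0,0,0,0,0],[1.5,0,0,0,0,0],[0,0,0,0,0,0]]}'
python3 - <<'E'
from h import *
s=status.get_obs();print(s['tool_pos'],s['finger_gap'])
i,X=cloud("top"); save("pics/t2.png",cv2.resize(i[180:280,230:430],None,fx=3.5,fy=3.5))
E
```

```text
time: 6.48
tool_pos: [0.452, -0.1115, 0.029]
tool_rot: [0.706, 0.708, 0.0, -0.001]
ft_force: [-0.1, 0.2, -1.8]
finger_gap: 0.0154
gripper_force: 30.0
[ 0.45202752 -0.11149674  0.02897742] 0.015417322066144191
```

View pics/t2.png

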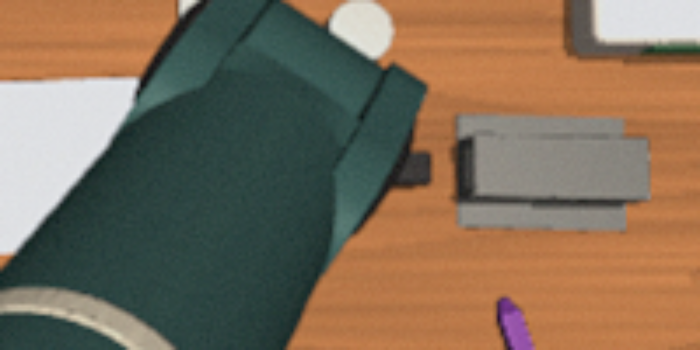

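The crop shows the black handle fully out, its end at (430,168) with the holster mouth at (460,168). Lifting and carrying it to the pad.

```bash
python3 -m crank '{"targets": [[0.5,0,0,0,0,0],[0,0,-1,0,0,0],[0,0,-1,0,0,0],[2.5,0.05,0,0,0,0],[2.5,0.05,0,0,0,0],[2.5,0.05,0,0,0,0],[2.5,0.05,0,0,0,0],[2.5,0.05,0,0,0,0],[2.5,0.05,0,0,0,0],[2.5,0.05,0,0,0,0],[2.5,0.05,0,0,0,0],[0,0,0,0,0,0],[0,0,1,0,0,0],[0,0,1,0,0,0],[0,0,1,0,0,0],[0,0,0,0,0,0],[0,0,0,0,0,0]]}'
```

```text
time: 7.95
tool_pos: [0.4557, 0.0895, 0.0185]
tool_rot: [0.708, 0.706, -0.001, -0.0]
ft_force: [-0.5, 0.5, -1.0]
finger_gap: 0.0156
gripper_force: 30.0
```

```bash
python3 -m crank '{"targets": [[0,0,0.5,0,0,0],[0,0,0.4,0,0,0],[0,0,0.4,0,0,0],[0,0,0,0,0,0],[0,0,0,0,0,0]]}'
```

```text
time: 8.37
tool_pos: [0.456, 0.0906, 0.006]
tool_rot: [0.707, 0.707, -0.0, -0.0]
ft_force: [-0.3, 0.2, -1.2]
finger_gap: 0.0159
gripper_force: 30.0
```

```bash
python3 -m crank '{"targets": [[0,0,0.15,0,0,0],[0,0,0,0,0,0]]}'
python3 -m crank '{"targets": [[0,0,0,0,0,0],[0,0,0,0,0,0],[0,0,0,0,0,0],[0,0,0,0,0,0],[0,0,0,0,0,0],[0,0,-2,0,0,0],[0,0,-3,0,0,0],[0,0,-3,0,0,0],[-3,0,-2,0,0,0],[-3,0,0,0,0,0],[-3,0,0,0,0,0],[-3,0,0,0,0,0],[0,0,0,0,0,0]]}' 6
python3 - <<'E'
from h import *
s=status.get_obs();print(s['tool_pos'],s['q'].round(2))
i,X=cloud("wrist"); Z=X[...,2]; save("pics/w2.png",i)
b=i.max(-1)
m=(Z>.012)&(Z<.028)&(X[...,0]>.40)&(X[...,0]<.51)&(X[...,1]>-.09)&(X[...,1]<.16)
m=cv2.morphologyEx(m.astype(np.uint8),cv2.MORPH_OPEN,np.ones((5,5)))>0
for n,k in(("all",m),("black",m&(b<70))):
    print(n,k.sum(),cv2.minAreaRect(X[k][:,:2].astype(np.float32)),np.median(X[k][:,2]),X[k].min(0),X[k].max(0))
E
```

```text
time: 8.53
tool_pos: [0.4561, 0.0908, 0.0047]
tool_rot: [0.707, 0.707, 0.0, 0.0]
ft_force: [0.4, 0.3, -2.1]
finger_gap: 0.016
gripper_force: 30.0
time: 9.62
tool_pos: [0.4558, -0.0342, 0.1052]
tool_rot: [0.709, 0.705, 0.0, 0.001]
ft_force: [-0.4, -0.5, -0.8]
finger_gap: 0.06
gripper_force: 0.0
[ 0.45583953 -0.03419075  0.10522323] [-0.63  0.32  0.75  2.13 -0.31  0.79  0.3 ]
all 4747 ((0.4554097354412079, 0.03804969787597656), (0.023525428026914597, 0.17984865605831146), 0.2567718029022217) 0.018323429297304517 [ 0.44395247 -0.05185817  0.01239798] [0.46755057 0.12798756 0.0208685 ]
black 2033 ((0.4556909501552582, -0.016153190284967422), (0.023448782041668892, 0.06926733255386353), 0.25677183270454407) 0.01828239888865829 [ 0.44401201 -0.05076287  0.01321192] [0.46752831 0.01847464 0.02042251]
```

View pics/w2.png

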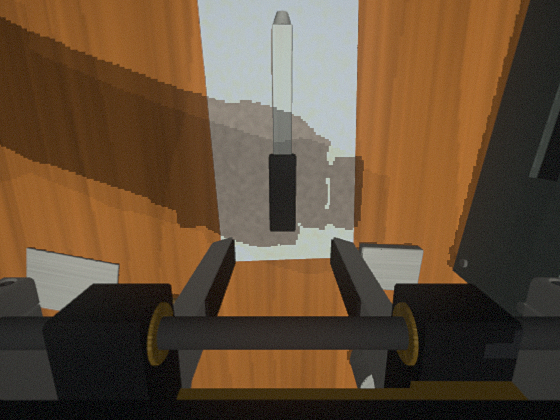

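The wrist view shows the bar lying on the white pad, tip at (282,15) and black handle at (270-297, 155-230). Its centre is (0.4554, 0.038) and its top is at z 18 mm. Taking it by the handle.

```bash
python3 -m crank '{"targets": [[2,0,0,0,0,0],[0,0,2.5,0,0,0],[0,0,2.5,0,0,0],[0,0,2.5,0,0,0],[0,0,1.5,0,0,0],[0,0,0.8,0,0,0],[0,0,0,0,0,0],[0,0,0,0,0,0]]}'
```

```text
time: 10.33
tool_pos: [0.4562, -0.009, 0.007]
tool_rot: [0.707, 0.707, -0.0, -0.0]
ft_force: [0.1, -0.5, -0.2]
finger_gap: 0.06
gripper_force: 0.0
```

```bash
python3 -m crank '{"targets": [[-0.5,-0.05,0.15,0,0,0],[0,0,0,0,0,0],[0,0,0,0,0,0]]}'
python3 -m crank '{"targets": [[0,0,0,0,0,0],[0,0,0,0,0,0],[0,0,0,0,0,0],[0,0,0,0,0,0],[0,0,0,0,0,0],[0,0,0,0,0,0],[0,0,0,0,0,0],[0,0,0,0,0,0],[0,0,0,0,0,0]]}' 1
python3 -m crank '{"targets": [[0,0,-0.6,0,0,0],[0,0,-1.2,0,0,0],[0,0,-1.8,0,0,0],[0,0,-1.2,0,0,0],[0,0,-0.6,0,0,0],[0,0,0,0,0,0],[0,0,0,0,0,0]]}'
```

```text
time: 10.58
tool_pos: [0.456, -0.0144, 0.0058]
tool_rot: [0.707, 0.707, 0.0, 0.0]
ft_force: [0.3, 0.1, 0.4]
finger_gap: 0.0601
gripper_force: 0.0
time: 11.33
tool_pos: [0.4556, -0.0143, 0.0052]
tool_rot: [0.707, 0.707, -0.0, 0.0]
ft_force: [-0.6, -0.2, 1.3]
finger_gap: 0.0234
gripper_force: 30.0
time: 11.92
tool_pos: [0.4557, -0.0139, 0.0593]
tool_rot: [0.707, 0.707, 0.0, 0.0]
ft_force: [-0.3, 0.7, -1.8]
finger_gap: 0.0238
gripper_force: 30.0
```

```bash
python3 -m crank '{"targets": [[0,0,0,0,0,0.06],[0,0,0,0,0,0.12],[0,0,0,0,0,0.12],[0,0,0,0,0,0.12],[0,0,0,0,0,0.12],[0,0,0,0,0,0.12],[0,0,0,0,0,0.12],[0,0,0,0,0,0.12],[0,0,0,0,0,0.12],[0,0,0,0,0,0.12],[0,0,0,0,0,0.12],[0,0,0,0,0,0.12],[0,0,0,0,0,0.12],[0,0,0,0,0,0.12],[0,0,0,0,0,0.072],[0,0,0,0,0,0],[0,0,0,0,0,0]]}'
cat > look.py <<'E'
from h import *
import sys
s=status.get_obs();R=Rn.from_quat(s['tool_rot']).as_matrix();t=s['tool_pos'];print(t.round(4),"yaw x",np.degrees(np.arctan2(R[1,0],R[0,0])).round(2),"q",s['q'].round(2))
i,X=cloud("wrist"); save(sys.argv[1],i); np.savez("w.npz",i=i,X=X)
L=(X-t)@R  # tool coords
m=(abs(L[...,1])<.02)&(L[...,0]>.015)&(L[...,0]<.17)&(L[...,2]>-.04)&(L[...,2]<.012)
q=L[m]; print(m.sum(), "tool-frame max x",np.percentile(q[:,0],99.5))
for a in np.arange(.02,.15,.02):
    k=q[(q[:,0]>a)&(q[:,0]<a+.02)]
    if len(k)>10: print(a.round(2),len(k),"ymid",((k[:,1].max()+k[:,1].min())/2*1000).round(1),"top z",(np.median(k[:,2])*1000).round(1))
O=np.array([.649,.068,.068]);a=np.radians(-6.95);P=np.array([[np.cos(a),np.sin(a),0],[-np.sin(a),np.cos(a),0],[0,0,1]])
print("TCP in window frame mm",(P@(t-O)*1000).round(1))
Y=(X-O)@P.T
# panel face estimate
f=(Y[...,2]>-.06)&(Y[...,2]<-.016)&(abs(Y[...,0])<.02)&(abs(Y[...,1])<.15)
if f.sum()>50:
    c=np.polyfit(Y[f][:,1],Y[f][:,0],1); print("panel",f.sum(),c)
E
python3 look.py pics/w3.png
```

```text
time: 13.33
tool_pos: [0.4552, -0.0144, 0.0586]
tool_rot: [0.998, -0.059, -0.0, 0.001]
ft_force: [-0.6, 0.0, -1.6]
finger_gap: 0.0235
gripper_force: 30.0
[ 0.4552 -0.0144  0.0586] yaw x -6.79 q [-0.91  0.6   1.09  2.17 -0.75  0.83 -1.02]
7693 tool-frame max x 0.13373360817884564
0.02 1329 ymid 0.8 top z -12.9
0.04 1061 ymid 0.8 top z -13.0
0.06 1167 ymid 0.9 top z -12.9
0.08 1295 ymid 0.9 top z -12.9
0.1 1437 ymid 0.9 top z -12.8
0.12 1054 ymid 0.9 top z -12.7
TCP in window frame mm [-182.4 -105.2   -9.4]
```

View pics/w3.png

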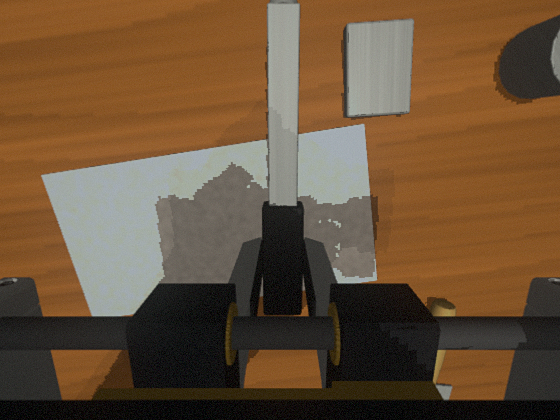

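The picture shows the bar level and in line with the tool, the handle between the fingers at (283,255), and the tip running off the top edge. The bar's centre is about 5 mm above the TCP and its tip is 142 mm ahead. Lining up in front of the window at y≈-36 mm.

```bash
python3 -m crank '{"targets": [[0,-1.4,-0.42,0,0,0],[0,-1.4,0,0,0,0],[0,-1.4,0,0,0,0],[0,-1.4,0,0,0,0],[0,-1.4,0,0,0,0],[1,0,0,0,0,0],[1,0,0,0,0,0],[1,0,0,0,0,0],[0,0,0,0,0,0],[0,0,0,0,0,0]]}'
python3 look.py pics/w4.png
python3 - <<'E'
from h import *
i,X=cloud("scene"); save("pics/s4.png",cv2.resize(i[200:340,200:400],None,fx=4,fy=4))
E
```

```text
time: 14.22
tool_pos: [0.4943, 0.0504, 0.0633]
tool_rot: [0.998, -0.061, 0.0, 0.0]
ft_force: [-1.0, -0.3, -2.0]
finger_gap: 0.0237
gripper_force: 30.0
[0.4943 0.0504 0.0633] yaw x -7.01 q [-0.99  0.66  1.08  2.07 -0.77  0.89 -1.16]
7682 tool-frame max x 0.13379133469504448
0.02 1323 ymid 0.7 top z -12.9
0.04 1056 ymid 0.8 top z -12.9
0.06 1174 ymid 0.9 top z -12.9
0.08 1299 ymid 1.0 top z -12.8
0.1 1431 ymid 0.9 top z -12.8
0.12 1050 ymid 0.9 top z -12.7
TCP in window frame mm [-151.5  -36.2   -4.7]
panel 4854 [ 0.00203162 -0.00038107]
```

View pics/w4.png

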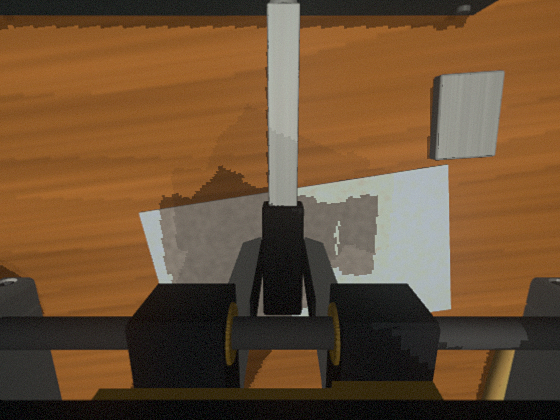

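The wrist view shows the bar square to the panel, and the panel fit agrees within 0.4 mm and 0.002 rad. First probe.

```bash
python3 -m crank '{"targets": [[0.7,0,0,0,0,0],[0.8,0,0,0,0,0],[0.7,0,0,0,0,0],[0,0,0,0,0,0],[0,0,0,0,0,0]]}'
python3 -m crank '{"targets": [[0.2,0,0,0,0,0],[0.2,0,0,0,0,0],[0.1,0,0,0,0,0],[0,0,0,0,0,0]]}'
python3 -c "
from h import *
O=np.array([.649,.068,.068]);a=np.radians(-6.95);P=np.array([[np.cos(a),np.sin(a),0],[-np.sin(a),np.cos(a),0],[0,0,1]])
s=status.get_obs();print((P@(s['tool_pos']-O)*1000+[142,-.9,5]).round(1),P@s['ft_force'])"
```

```text
time: 14.73
tool_pos: [0.516, 0.0486, 0.0633]
tool_rot: [0.998, -0.061, 0.0, 0.0]
ft_force: [0.5, -1.1, -2.3]
finger_gap: 0.0236
gripper_force: 30.0
time: 15.07
tool_pos: [0.5207, 0.0485, 0.0634]
tool_rot: [0.998, -0.06, -0.0, -0.0]
ft_force: [-0.0, 0.3, -1.4]
finger_gap: 0.0237
gripper_force: 30.0
[ 17.  -35.8   0.4] [-0.07575193  0.25908757 -1.38353973]
```

```bash
cat > st.py <<'E'
from h import *
O=np.array([.649,.068,.068]);a=np.radians(-6.95);P=np.array([[np.cos(a),np.sin(a),0],[-np.sin(a),np.cos(a),0],[0,0,1]])
s=status.get_obs();print("tip",(P@(s['tool_pos']-O)*1000+[142,-.9,5]).round(1),"F",(P@s['ft_force']).round(1),s['time'])
E
python3 -m crank '{"targets": [[0.1,0,0,0,0,0],[0.1,0,0,0,0,0],[0,0,0,0,0,0]]}' >/dev/null; python3 st.py
python3 -m crank '{"targets": [[0.1,0,0,0,0,0],[0.1,0,0,0,0,0],[0,0,0,0,0,0]]}' >/dev/null; python3 st.py
```

```text
tip [ 19.  -35.8   0.4] F [ 0.1  0.4 -1.6] 15.3167
tip [ 21.  -35.7   0.3] F [-1.5  2.5 -1.8] 15.5667
```

```bash
python3 -m crank '{"targets": [[0,-0.2,0,0,0,0],[0.1,0,0,0,0,0],[0.1,0,0,0,0,0],[0,0,0,0,0,0]]}' >/dev/null; python3 st.py
python3 -m crank '{"targets": [[0.1,0,0,0,0,0],[0.1,0,0,0,0,0],[0.1,0,0,0,0,0],[0,0,0,0,0,0]]}' >/dev/null; python3 st.py
```

```text
tip [ 23.2 -34.    0.5] F [-0.1  2.6 -1.2] 15.9
tip [ 26.1 -33.8   0.4] F [-1.   2.2 -2.4] 16.2333
```

The tip is 11 mm past the face with almost no axial force, so it is in the socket. There is a slight side push toward +y, so I'll shift a little that way and go on.

```bash
python3 -m crank '{"targets": [[0,-0.15,0,0,0,0],[0.2,0,0,0,0,0],[0.2,0,0,0,0,0],[0.2,0,0,0,0,0],[0,0,0,0,0,0]]}' >/dev/null; python3 st.py
python3 -m crank '{"targets": [[0.2,0,0,0,0,0],[0.2,0,0,0,0,0],[0.2,0,0,0,0,0],[0.2,0,0,0,0,0],[0,0,0,0,0,0]]}' >/dev/null; python3 st.py
```

```text
tip [ 32.5 -32.6   0.5] F [-0.4  0.2 -1. ] 16.65
tip [ 40.4 -32.5   0.4] F [ 0.8  0.6 -1.7] 17.0667
```

```bash
python3 -m crank '{"targets": [[0.2,0,0,0,0,0],[0.2,0,0,0,0,0],[0.2,0,0,0,0,0],[0.2,0,0,0,0,0],[0.2,0,0,0,0,0],[0.2,0,0,0,0,0],[0,0,0,0,0,0],[0,0,0,0,0,0]]}' >/dev/null; python3 st.py
python3 -m crank '{"targets": [[0.1,0,0,0,0,0],[0.1,0,0,0,0,0],[0,0,0,0,0,0]]}' ; python3 st.py
```

```text
tip [ 52.  -32.5   0.3] F [-0.3 -0.6 -2.1] 17.7333
time: 17.98
tool_pos: [0.5576, 0.0474, 0.0633]
tool_rot: [0.998, -0.061, -0.0, 0.0]
ft_force: [-0.1, 0.1, -1.1]
finger_gap: 0.0235
gripper_force: 30.0
tip [ 53.8 -32.4   0.3] F [-0.1  0.1 -1.1] 17.9833
```

```bash
python3 -m crank '{"targets": [[0.1,0,0,0,0,0],[0.1,0,0,0,0,0],[0,0,0,0,0,0]]}' >/dev/null; python3 st.py
python3 -m crank '{"targets": [[0.1,0,0,0,0,0],[0.1,0,0,0,0,0],[0,0,0,0,0,0],[0,0,0,0,0,0]]}' >/dev/null; python3 st.py
```

```text
tip [ 54.  -32.4  -0.4] F [-12.    0.3  -0.3] 18.2333
tip [ 54.4 -32.5  -0.9] F [-19.8  -0.3   0.8] 18.5667
```

Fully home (it bottoms at about 54 mm with 12-20 N). Relieving the push a little and sliding toward the columns.

```bash
python3 -m crank '{"targets": [[-0.2,0,0,0,0,0],[0,-0.3,0,0,0,0],[0,-0.3,0,0,0,0],[0,-0.3,0,0,0,0],[0,-0.3,0,0,0,0],[0,-0.3,0,0,0,0],[0,-0.3,0,0,0,0],[0,0,0,0,0,0],[0,0,0,0,0,0]]}'; python3 st.py; python3 look.py pics/w5.png
```

```text
time: 19.32
tool_pos: [0.5602, 0.064, 0.0628]
tool_rot: [0.998, -0.061, -0.002, 0.001]
ft_force: [-9.8, -5.6, -1.4]
finger_gap: 0.0238
gripper_force: 30.5
tip [ 54.3 -15.6  -0.2] F [-9.1 -6.7 -1.4] 19.3167
[0.5602 0.064  0.0628] yaw x -7.04 q [-0.91  0.75  1.03  1.9  -0.79  0.97 -1.2 ]
4907 tool-frame max x 0.08895068854908654
0.02 1323 ymid 1.5 top z -13.0
0.04 1054 ymid 2.3 top z -13.1
0.06 1169 ymid 2.7 top z -13.1
0.08 1000 ymid -0.0 top z -13.5
0.1 13 ymid 1.2 top z -39.9
TCP in window frame mm [-87.7 -14.7  -5.2]
panel 1627 [ 0.00045785 -0.00040344]
```

View pics/w5.png

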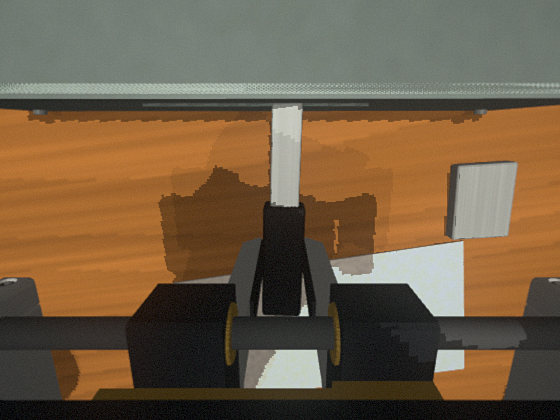

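The bar goes into the window at (287,105) and lags only about 0.03 rad, with the shuttle following at about 7 N. Continuing.

```bash
python3 -m crank '{"targets": [[0,-0.4,0,0,0,0],[0,-0.4,0,0,0,0],[0,-0.4,0,0,0,0],[0,-0.4,0,0,0,0],[0,-0.4,0,0,0,0],[0,-0.4,0,0,0,0],[0,-0.4,0,0,0,0],[0,-0.4,0,0,0,0],[0,-0.4,0,0,0,0],[0,-0.4,0,0,0,0],[0,-0.4,0,0,0,0],[0,-0.4,0,0,0,0],[0,-0.4,0,0,0,0],[0,0,0,0,0,0],[0,0,0,0,0,0]]}'; python3 st.py
python3 -m crank '{"targets": [[0,-0.2,0,0,0,0],[0,-0.2,0,0,0,0],[0,-0.2,0,0,0,0],[0,0,0,0,0,0]]}' >/dev/null; python3 st.py
```

```text
time: 20.62
tool_pos: [0.5665, 0.1157, 0.0627]
tool_rot: [0.998, -0.061, -0.002, 0.001]
ft_force: [-9.2, -4.6, -1.3]
finger_gap: 0.024
gripper_force: 30.6
tip [54.4 36.5 -0.3] F [-8.5 -5.7 -1.3] 20.6167
tip [54.4 42.3 -0.3] F [-8.6 -7.3 -0.6] 20.95
```

```bash
python3 -m crank '{"targets": [[0,-0.2,0,0,0,0],[0,-0.2,0,0,0,0],[0,-0.2,0,0,0,0],[0,0,0,0,0,0]]}' >/dev/null; python3 st.py
python3 -m crank '{"targets": [[0,-0.2,0,0,0,0],[0,-0.2,0,0,0,0],[0,0,0,0,0,0],[0,0,0,0,0,0]]}' >/dev/null; python3 st.py; python3 look.py pics/w6.png
```

```text
tip [54.4 48.2 -0.3] F [-8.9 -6.8 -1.1] 21.2833
tip [54.4 51.8 -0.3] F [-9.8 -7.4  0.3] 21.6167
[0.5684 0.1309 0.0627] yaw x -7.07 q [-1.    0.78  1.02  1.85 -0.8   0.99 -1.32]
4918 tool-frame max x 0.0889346119300703
0.02 1322 ymid 1.6 top z -13.0
0.04 1053 ymid 2.5 top z -13.1
0.06 1174 ymid 3.2 top z -13.2
0.08 1009 ymid -0.0 top z -13.5
TCP in window frame mm [-87.6  52.7  -5.3]
panel 1484 [ 0.00101541 -0.00037429]
```

```bash
python3 -m crank '{"targets": [[0,-0.2,0,0,0,0],[0,0,0,0,0,0],[0,0,0,0,0,0]]}' >/dev/null; python3 st.py
python3 -m crank '{"targets": [[0,-0.2,0,0,0,0],[0,0,0,0,0,0],[0,0,0,0,0,0]]}' >/dev/null; python3 st.py
```

```text
tip [54.6 53.8 -0.2] F [-8.6 -7.9 -0.8] 21.9167
tip [54.6 55.8 -0.2] F [-8.2 -8.1 -0.7] 22.1667
```

```bash
python3 -m crank '{"targets": [[0,-0.2,0,0,0,0],[0,0,0,0,0,0],[0,0,0,0,0,0]]}' >/dev/null; python3 st.py
python3 -m crank '{"targets": [[0,-0.2,0,0,0,0],[0,0,0,0,0,0],[0,0,0,0,0,0]]}' >/dev/null; python3 st.py;  python3 look.py pics/w7.png
```

```text
tip [54.6 57.7 -0.2] F [-7.4 -8.8 -1.3] 22.4167
tip [54.6 59.8 -0.2] F [-8.  -8.1 -1. ] 22.6667
[0.5696 0.1388 0.0628] yaw x -7.07 q [-1.01  0.79  1.02  1.84 -0.8   0.99 -1.33]
4867 tool-frame max x 0.0878576190436617
0.02 1342 ymid 3.5 top z -13.0
0.04 1057 ymid 6.6 top z -13.0
0.06 1176 ymid 8.7 top z -13.0
0.08 946 ymid -0.0 top z -13.5
TCP in window frame mm [-87.4  60.7  -5.2]
panel 1499 [ 0.00111534 -0.00037295]
```

The bar has begun to yaw (about 0.13 rad) while the force holds, so the shuttle is at its stop. Backing the hand off to straighten the bar.

```bash
python3 -m crank '{"targets": [[0,0.3,0,0,0,0],[0,0.3,0,0,0,0],[0,0.3,0,0,0,0],[0,0.3,0,0,0,0],[0,0,0,0,0,0],[0,0,0,0,0,0]]}' >/dev/null; python3 st.py;  python3 look.py pics/w8.png
```

```text
tip [54.3 49.4 -0.3] F [-9.9 -0.2 -1. ] 23.2167
[0.568  0.1286 0.0627] yaw x -6.95 q [-0.99  0.78  1.02  1.85 -0.8   0.99 -1.31]
4917 tool-frame max x 0.0889043808872385
0.02 1336 ymid 2.0 top z -13.0
0.04 1053 ymid 2.8 top z -13.1
0.06 1174 ymid 3.7 top z -13.1
0.08 1007 ymid 0.0 top z -13.5
TCP in window frame mm [-87.7  50.3  -5.3]
panel 1429 [ 0.00110123 -0.00037471]
```

```bash
python3 -m crank '{"targets": [[0,0,0.2,0,0,0],[0,0,0.2,0,0,0],[0,0,0.18,0,0.02,0],[0,0,0.18,0,0.02,0],[0,0,0.18,0,0.02,0],[0,0,0.18,0,0.02,0],[0,0,0,0,0,0]]}'; python3 st.py
python3 -m crank '{"targets": [[0,0,0.18,0,0.02,0],[0,0,0.18,0,0.02,0],[0,0,0,0,0,0],[0,0,0,0,0,0]]}'; python3 st.py
```

```text
time: 23.85
tool_pos: [0.5687, 0.1287, 0.0515]
tool_rot: [0.997, -0.06, 0.04, 0.002]
ft_force: [-5.0, 1.6, -1.5]
finger_gap: 0.0237
gripper_force: 29.6
tip [ 55.   49.6 -11.5] F [-5.2  1.  -1.5] 23.85
time: 24.18
tool_pos: [0.5695, 0.1287, 0.0484]
tool_rot: [0.996, -0.06, 0.059, 0.004]
ft_force: [-6.7, 0.8, -1.7]
finger_gap: 0.0237
gripper_force: 29.6
tip [ 55.7  49.8 -14.6] F [-6.8  0.  -1.7] 24.1833
```

```bash
python3 -m crank '{"targets": [[0,0,0,0,0,0],[0,0,0,0,0,0],[0,0,0,0,0,0],[0,0,0,0,0,0],[0,0,0,0,0,0],[0,0,0,0,0,0],[0,0,-0.5,0,0,0],[0,0,-1,0,0,0],[0,0,-2,0,0,0],[0,0,-2.5,0,0,0],[0,0,-2.5,0,0,0],[0,0,0,0,0,0],[0,0,0,0,0,0],[0,0,0,0,0,0]]}' 5
python3 look.py pics/w9.png
python3 - <<'E'
from h import *
from st import P,O
for n in("w","top"):
    if n=="w": d=np.load("w.npz");i,X=d["i"],d["X"]
    else: i,X=cloud("top")
    Y=(X-O)@P.T*1000
    m=(Y[...,0]<-4)&(Y[...,0]>-140)&(abs(Y[...,1]-45)<45)&(Y[...,2]>-45)&(Y[...,2]<40)
    q=Y[m]
    for a in range(-130,0,20):
        k=q[(q[:,0]>a)&(q[:,0]<a+20)]
        if len(k)>5: print(n,a,len(k),"ymid",((np.percentile(k[:,1],2)+np.percentile(k[:,1],98))/2).round(1),"z",np.median(k[:,2]).round(1),"xmin",k[:,0].min().round(1))
E
```

```text
time: 25.35
tool_pos: [0.5599, 0.13, 0.1329]
tool_rot: [0.996, -0.06, 0.06, 0.003]
ft_force: [0.2, 0.2, -0.2]
finger_gap: 0.0502
gripper_force: 0.0
[0.5599 0.13   0.1329] yaw x -6.92 q [-1.17  0.65  1.17  1.93 -0.72  0.93 -1.37]
tip [45.9 49.6 69.5] F [-0.2 -0.  -1.3] 25.4
w -130 376 ymid 51.0 z -16.1 xmin -124.0
w -110 586 ymid 50.5 z -13.2 xmin -110.0
w -90 606 ymid 49.6 z -9.9 xmin -89.8
w -70 624 ymid 49.3 z -6.8 xmin -70.0
w -50 469 ymid 48.5 z -3.2 xmin -49.5
w -30 510 ymid 47.7 z 0.1 xmin -30.0
w -10 167 ymid 47.4 z 2.1 xmin -10.0
top -130 33 ymid 49.7 z -15.6 xmin -123.3
top -50 6 ymid 47.7 z -1.2 xmin -33.0
top -30 62 ymid 47.3 z 0.6 xmin -29.7
top -10 18 ymid 46.9 z 2.3 xmin -9.3Traceback (most recent call last):
  File "look.py", line 7, in <module>
    q=L[m]; print(m.sum(), "tool-frame max x",np.percentile(q[:,0],99.5))
                                              ~~~~~~~~~~~~~^^^^^^^^^^^^^
    return _quantile_unchecked(
        a, q, axis, out, overwrite_input, method, keepdims, weights)
    return _ureduce(a,
                    func=_quantile_ureduce_func,
    ...<5 lines>...
                    overwrite_input=overwrite_input,
                    method=method)
    r = func(a, **kwargs)
    result = _quantile(arr,
                       quantiles=q,
    ...<2 lines>...
                       out=out,
                       weights=wgt)
    slices_having_nans = np.isnan(arr[-1, ...])
                                  ~~~^^^^^^^^^
IndexError: index -1 is out of bounds for axis 0 with size 0
```

View pics/w9.png

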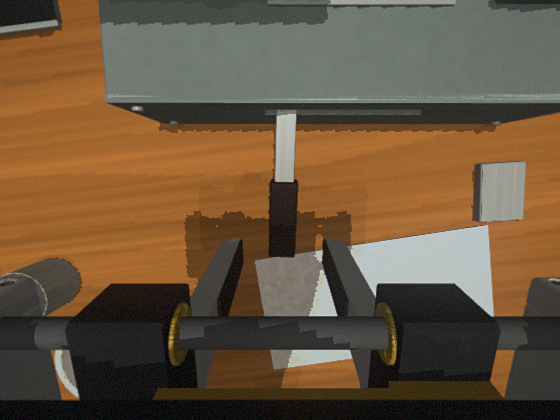

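The last picture shows the bar standing in the window at (287,110), with its handle free at (283,220) below the open fingers. Measured in the window frame:

- **Tip:** about (55, 45, 4) mm.
- **Tilt:** about 0.165 rad.
- **Contact:** nothing is touching it.

All of this is within limits, so I'm handing in.

```bash
python3 -c "
from workcell import job
print(job.close_job())"
```

```text
the job is handed in; nothing more can be done
None
```

I handed in the job at about 25 s of the 64 s allowed: the bar is let go and fully home in the socket, the shuttle is at its stop by my measurements, and the hand kept well clear of the mortar, glass tube and jar; `close_job()` gave no verdict.

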